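Turn the pile into a sample display

TASK

Take the pile on the wooden stand apart and set up the sample display: the round tin goes upright in the middle of the round wooden block, and the packs go on the white display board, carrying on from the half pack already glued there, as two rows one on the other in running bond (each joint about 8 mm open and half a long pack away from the one below), so that both rows end up straight, flush at the sides and equally long. You may put things aside on the black mat meanwhile; leave the amber bottle and the steel cup standing where they are.

Things in the scene. Friction and masses are not known exactly. Their poses are not given: they have to be found in the camera images.
- tin_mid (a point): Round bare-metal tin, 40 mm diameter, 26 mm high; the top thing of the pile, upright. Point at its centre, half-way up (13 mm above its underside); z up. About 60 g.
- half_mid (a point): Half pack: square brown cardboard block 46 x 46 mm, 34 mm high, with a white paper band over its middle; lies flat under the tin. Point at its centre (17 mm up); its x and y lie along its sides. About 90 g.
- pack_b_mid (a point): Long pack, the upper one of two alike: brown cardboard block 100 mm long (its x), 46 mm wide (its y), 34 mm high, white paper band round its middle; lies flat under the half pack, crosswise on the lower long pack. Point at its centre (17 mm up). About 180 g.
- pack_a_mid (a point): Long pack, the lower one, same in every way as the upper (100 x 46 x 34 mm, length along x, point at its centre); the bottom of the pile, flat on the wooden stand. The two long packs are interchangeable.
- stand: Fixed square wooden stand, 100 x 100 mm, 45 mm high, on which the pile lies at the start. Origin at the centre of its underside, on the table; z up.
- board: Fixed white laminate board, 180 mm long (x), 70 mm wide (y), top 15 mm above its origin (centre of underside). A half pack is glued on at x = -54 mm, y = 0. Rows lie along x from -77 to +77 mm, joints 8 mm open; centres, all y = 0: lower row (32 mm above origin) that half pack, then a long pack at x = +27; upper row (66 mm) a long pack at x = -27, then the loose half pack at x = +54.
- riser: Fixed round dark wooden block, 68 mm diameter, 30 mm high, flat top: the tin's place. Origin at the centre of its underside on the table; z up.
- mat: Fixed black rubber mat, 120 x 120 mm, 4 mm thick, always empty at the start: a clear spot where a thing may be put aside for a while. Origin at the centre of its underside; z up.
- oil_mid (a point): Bystander: small amber glass bottle standing upright, 38 mm diameter, 85 mm high; loose. Point on its axis 42 mm up.
- cup_mid (a point): Bystander: steel cup standing upright, about 64 mm diameter, 70 mm high; loose. Point on its axis 35 mm up.
Mind the look-alikes: they are no part of the job. What is shaped like the part that bears pack_a_mid but pink or red is not meant.

How it is judged (in metres and radians):
At the end, for the whole second after the job is handed in: Tin upright on the round block, within 12 mm of its axis. On the board: a long pack below at x = +27 mm, the other above at x = -27 mm, the loose half pack above at x = +54 mm, each within 10 mm along and across, 5 mm in height, flat and within 8 degrees of the board. All at rest (((x of pack_a_mid in the frame of board between 0.017 and 0.037 m and y of pack_a_mid in the frame of board between -0.01 and 0.01 m and z of pack_a_mid in the frame of board between 0.027 and 0.037 m and angle between each of pack_a_mid, pack_b_mid's own z axis and vertical below 0.1 rad and x of pack_b_mid in the frame of board between -0.037 and -0.017 m and y of pack_b_mid in the frame of board between -0.01 and 0.01 m and z of pack_b_mid in the frame of board between 0.061 and 0.071 m) or (x of pack_b_mid in the frame of board between 0.017 and 0.037 m and y of pack_b_mid in the frame of board between -0.01 and 0.01 m and z of pack_b_mid in the frame of board between 0.027 and 0.037 m and angle between each of pack_b_mid, pack_a_mid's own z axis and vertical below 0.1 rad and x of pack_a_mid in the frame of board between -0.037 and -0.017 m and y of pack_a_mid in the frame of board between -0.01 and 0.01 m and z of pack_a_mid in the frame of board between 0.061 and 0.071 m)) and angle between the x axis of each of pack_a_mid, pack_b_mid and the x axis of board, either way round below 0.14 rad and x of half_mid in the frame of board between 0.044 and 0.064 m and y of half_mid in the frame of board between -0.01 and 0.01 m and z of half_mid in the frame of board between 0.061 and 0.071 m and angle between each of half_mid, tin_mid's own z axis and vertical below 0.1 rad and (angle between the x axis of half_mid and the x axis of board, either way round below 0.14 rad or angle between the y axis of half_mid and the x axis of board, either way round below 0.14 rad) and horizontal distance between tin_mid and riser below 0.012 m and z of tin_mid in the frame of riser between 0.038 and 0.048 m and linear speed of each of pack_a, pack_b, half, tin below 0.02 m/s); the robot touches nothing.
It fails at once if the amber bottle is pushed away or knocked over (distance of oil_mid from where it was at the start of the episode above 0.03 m or angle between oil_mid's own z axis and vertical above 0.5 rad).
It fails at once if the steel cup is pushed away or knocked over (distance of cup_mid from where it was at the start of the episode above 0.03 m or angle between cup_mid's own z axis and vertical above 0.5 rad).
It also fails if it takes over 128 s, if anything falls off the work surface, if the arm or the gripper's body presses on something with over 40 N, if the wrist force passes 120 N, or if a joint passes its speed limit or range.

ROBOT

A 6-joint arm with a two-finger parallel gripper is mounted at the origin on the work surface. World frame = base frame: x ahead of the robot, y to its left, z up, the work surface at z = 0. Lengths are in mm, angles in rad, forces in N, time in s.
With the tool pointing down it reaches from about 275 to 825 mm from the base axis. Payload 5.2 kg.
Tool frame: the origin (TCP) lies at the very end of the fingers, on their centre line; the grasp point (between the pads) lies 19 mm behind it; z points along the fingers, y is the direction in which the jaws open and shut (so a half turn about z gives the same grasp; the last joint's range is limited). The gripper opens to 93 mm and grips with 3 to 60 N. Pads are 15 mm wide; open, the fingers measure 128 mm over their backs; the gripper's body (75 mm by 188 mm) begins 65 mm behind the grasp point.
Start: joints at [-1.399, 0.259, 1.535, -0, 1.348, -0.203], TCP at [201.368, -511.816, 218.653] pointing down, gripper open.
Joint ranges: [-3.14, 3.14], [-0.91, 2.08], [0.19, 2.58], [-1.22, 4.36], [0.22, 2.71], [-3.12, 3.12]. Speed limits (rad/s): [2.57, 2.57, 3.14, 3.14, 3.14, 3.14].

INTERFACE

Orientations are given as [roll, pitch, yaw] about the fixed x, y, z axes, in that order (R = Rz(yaw) Ry(pitch) Rx(roll)).
In Python, from bench import robot gives the robot as it stands. The module is installed in compiled form; this text tells all that it offers. Calls block until the motion is done:
- robot.move_ptp(position, orientation): joint-space move of the TCP to a pose.
- robot.move_linear(position, ori=None, speed=150, f_stop=None): straight line of the TCP; ori=None keeps the orientation; speed is the mean speed in mm/s. With f_stop (N) it stops when the force on the tool has changed by that much, and returns True; else False.
- robot.move_j(angles): joint-space move.
- robot.move_gripper(opening): opening from 0.0 (shut) to 1.0 (fully open); the grip force is fixed at half the most; returns when the fingers have stopped.
- robot.sleep(seconds).
- robot.inverse_kinematics(position, orientation): joint angles nearest the present ones, or None.
- robot.get_image(name): name is "scene" or "top" or "wrist"; returns a dict with "img" (400x640x3 uint8, blue, green, red), "fovy" (degrees; the focal length in pixels is half the picture's height over the tangent of half this angle, whatever the lens; pixels are square), "cx", "cy" (the principal point, pixels), "k1" (the pictures are not rectified: a ray, as slopes to the right and down, at radius r is drawn at 1 + k1 r^2 times it, then the intrinsics apply), "eye" and "orientation" of the camera in the world. Camera axes: x right, y down, z forward; pixel columns grow to the right and rows downward; lengths in mm; the calibration is good to about 2 mm. A picture is of the moment at which its call begins. There is no depth.
A pose or a line that the arm cannot do raises robot.MotionError and nothing moves.
- robot.hand_in(): hands the job in, once; it reports no verdict.
Readings, each from a call of its own:
- robot.current_t(): time.
- robot.current_qpos(): joint angles.
- robot.current_joint_vel(): joint speeds.
- robot.current_joint_efforts(): joint torques, N m.
- robot.current_tcp_pos(): TCP position.
- robot.current_eef_rot(): TCP orientation.
- robot.current_contact_force(): force on the tool from outside, world axes, zero at the start.
- robot.current_ft_torque(): the same for the moment, N m.
- robot.current_gripper_width(): opening from 0.0 (shut) to 1.0 (fully open).
Only numpy, scipy, OpenCV 4.12 (cv2) and the standard library are available. Lean on these libraries where they do the work, as an engineer would, in place of code of your own. Each camera call takes 0.05 s, during which the arm holds its last target.

## Working session

There is one attempt and no reset: what is moved stays moved. The work goes in short steps, each a Python script; the robot and the scene stay as the last script left them, time stands still between calls to the robot, and variables do not carry over. Pictures are saved under pics/ and viewed, and the job is handed in when it is done.

```bash
mkdir -p pics
cat > h.py <<'E'
import numpy as np, cv2
from bench import robot
from scipy.spatial.transform import Rotation as R
def shot(name,fn=None):
    d=robot.get_image(name)
    if fn: cv2.imwrite('pics/'+fn,d['img'])
    return d
E
python3 - <<'E'
from h import *
import pickle
D={}
for n in ['scene','top','wrist']:
    d=shot(n,n+'0.png');D[n]=d
    print(n,{k:v for k,v in d.items() if k!='img'})
pickle.dump(D,open('d0.pkl','wb'))
print(robot.current_t(),robot.current_eef_rot())
E
```

```text
scene {'fovy': 54.86693325758786, 'cx': 316.82226973033204, 'cy': 200.56019336512318, 'k1': -0.01351446955609547, 'eye': array([1043.17959224,  303.53978194,  970.02303191]), 'orientation': array([-2.52401645, -0.007002  ,  2.00096034])}
top {'fovy': 42.422407522113126, 'cx': 316.4877355894276, 'cy': 205.27937850579877, 'k1': -0.10450758315691192, 'eye': array([ 165.21468573,   77.84563294, 1891.18877873]), 'orientation': array([-2.93981219e+00, -2.32299236e-03, -1.63683826e+00])}
wrist {'fovy': 70.42027283114051, 'cx': 317.90035284229475, 'cy': 193.03286785613724, 'k1': 0.017165058660597254, 'eye': array([ 262.68308557, -488.1396103 ,  384.91142644]), 'orientation': array([ 2.90102095e+00,  8.00503435e-04, -1.19582178e+00])}
0.15 [-3.14022695e+00 -2.81327755e-04  3.74761211e-01]
```

View pics/scene0.png

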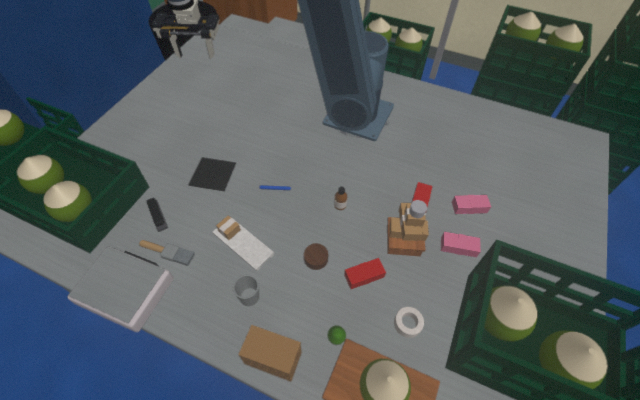

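View pics/top0.png

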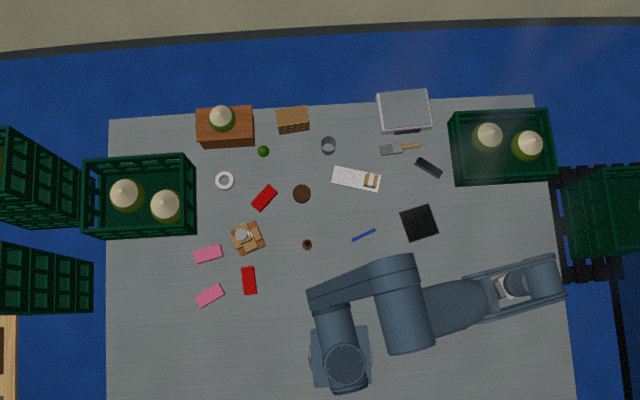

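View pics/wrist0.png

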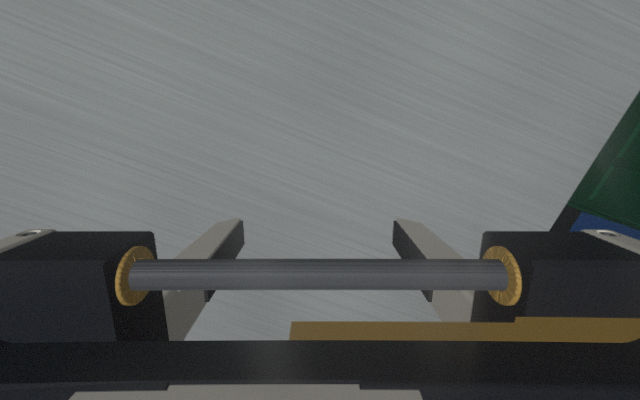

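The scene view shows the pile at about (410,230), board (243,243) with its glued half at (229,228), riser (316,256), mat (212,173), bottle (341,200) and cup (247,290). Top view: the same things at (247,237), (356,179), (301,193), (419,223), (307,244) and (328,145). I'll get coarse positions next.

```bash
cat >> h.py <<'E'
def cam(d):
    f=200/np.tan(np.radians(d['fovy'])/2)
    K=np.array([[f,0,d['cx']],[0,f,d['cy']],[0,0,1.]])
    return K,np.array([d['k1'],0,0,0.]),R.from_euler('xyz',d['orientation']).as_matrix(),np.array(d['eye'])
def rays(d,px):
    K,dist,M,e=cam(d)
    u=cv2.undistortPoints(np.array(px,float).reshape(-1,1,2),K,dist).reshape(-1,2)
    v=np.c_[u,np.ones(len(u))]@M.T
    return e,v/np.linalg.norm(v,axis=1)[:,None]
def onz(d,px,z):
    e,v=rays(d,px); return e+v*((z-e[2])/v[:,2])[:,None]
def proj(d,P):
    K,dist,M,e=cam(d)
    Q=(np.array(P,float).reshape(-1,3)-e)@M
    return cv2.projectPoints(Q.reshape(-1,1,3),np.zeros(3),np.zeros(3),K,dist)[0].reshape(-1,2)
def tri(d1,p1,d2,p2):
    e1,v1=rays(d1,[p1]);e2,v2=rays(d2,[p2]);v1=v1[0];v2=v2[0]
    s=np.linalg.lstsq(np.c_[v1,-v2],e2-e1,rcond=None)[0]
    a=e1+s[0]*v1;b=e2+s[1]*v2
    return (a+b)/2,np.linalg.norm(a-b)
E
python3 - <<'E'
from h import *
import pickle
D=pickle.load(open('d0.pkl','rb'))
for n,a,b,z in [('tin',(418,207),(243,235),173),('riser',(316,250),(302,193),30),('board',(243,243),(356,179),15),('glued',(229,226),(371,180),49),('mat',(212,173),(419,223),4),('bottle top',(341,188),(307,243),85),('cup',(247,284),(328,142),70),('stand',(406,245),(248,238),45)]:
    p,g=tri(D['scene'],a,D['top'],b)
    print(n,p.round(),round(g,1),onz(D['scene'],[a],z)[0].round(),onz(D['top'],[b],z)[0].round())
for n,b,c in [('scene',(330,150,450,280),6),('scene',(190,150,310,320),6)]:
    im=D[n]['img'][b[1]:b[3],b[0]:b[2]]
    cv2.imwrite(f'pics/crop{b[0]}.png',cv2.resize(im,None,fx=4.5 if b[0]==330 else 3.5,fy=4.5 if b[0]==330 else 3.5,interpolation=cv2.INTER_CUBIC))
E
```

```text
tin [431. 309. 164.] 6.0 [437. 312. 173.] [430. 305. 173.]
riser [592. 100.  42.] 2.3 [586.  98.  30.] [595.  99.  30.]
board [ 641. -107.    4.] 2.7 [ 645. -101.   15.] [ 639. -107.   15.]
glued [ 624. -158.   38.] 4.7 [ 629. -150.   49.] [ 623. -158.   49.]
mat [ 459. -330.    2.] 1.7 [ 460. -330.    4.] [ 458. -329.    4.]
bottle top [400.  92.  86.] 0.4 [399.  92.  85.] [400.  92.  85.]
cup [768.  -7.  81.] 4.5 [763.  -9.  70.] [773.  -9.  70.]
stand [445. 315.  -7.] 8.9 [476. 318.  45.] [437. 304.  45.]
```

View pics/crop330.png

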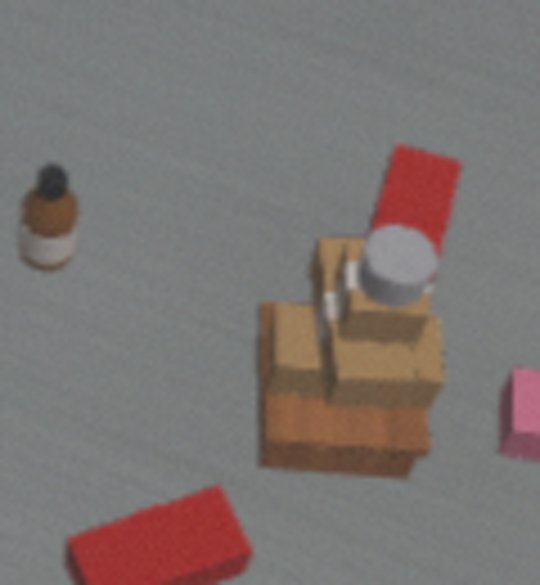

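View pics/crop190.png

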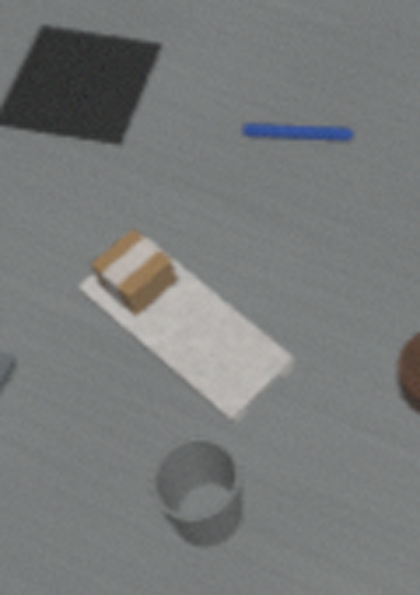

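The crops show a pile of two crossed packs with the half pack and tin on top, all slightly rotated. The board runs diagonally, with the glued half at its upper-left end in the scene view. Next are two wrist views each of the pile, and of the board and riser.

```bash
cat >> h.py <<'E'
import pickle
_D=pickle.load(open('d0.pkl','rb'))['wrist']
_T=np.array([201.368,-511.816,218.653]);_RT=R.from_euler('xyz',[-3.14022695,-2.81327755e-04,3.74761211e-01]).as_matrix()
CE=_RT.T@(np.array(_D['eye'])-_T); CR=_RT.T@R.from_euler('xyz',_D['orientation']).as_matrix()
def tcp_for(P,px,h,yaw):
    """TCP position (z=h), pointing down, so that world P is seen at px"""
    RT=R.from_euler('xyz',[np.pi,0,yaw]).as_matrix()
    d=dict(_D);d['orientation']=R.from_matrix(RT@CR).as_euler('xyz');d['eye']=np.zeros(3)
    e,v=rays(d,[px]);v=v[0]
    eye0=RT@CE+np.array([0,0,h])
    s=(P[2]-eye0[2])/v[2]
    e=np.array(P)-v*s
    return e-RT@CE
E
python3 - <<'E'
from h import *
print(CE.round(1)); print(CR.round(3))
for P in [(437,307,100),(640,-107,30),(592,100,30)]:
  for yaw in [-2.6,-1.57,-0.8,0,.375,0.8,1.57]:
    t=tcp_for(P,(318,110),300,yaw); q=robot.inverse_kinematics(t,[np.pi,0,yaw])
    print(P,yaw,t.round(),None if q is None else np.round(q,2))
E
```

```text
[  65.8    0.2 -166.2]
[[ 0.    -0.971 -0.239]
 [ 1.     0.     0.001]
 [-0.001 -0.239  0.971]]
(437, 307, 100) -2.6 [507. 349. 300.] [ 0.42  0.34  1.22  0.    1.58 -1.69]
(437, 307, 100) -1.57 [437. 389. 300.] [ 0.54  0.28  1.3   0.    1.55 -2.61]
(437, 307, 100) -0.8 [380. 366. 300.] [ 0.55  0.18  1.44 -0.    1.52  2.93]
(437, 307, 100) 0 [355. 308. 300.] [ 0.48  0.07  1.57 -0.    1.51  2.05]
(437, 307, 100) 0.375 [361. 278. 300.] [ 0.41  0.04  1.6  -0.    1.5   1.61]
(437, 307, 100) 0.8 [380. 249. 300.] [ 0.33  0.04  1.6  -0.    1.5   1.1 ]
(437, 307, 100) 1.57 [436. 225. 300.] [ 0.25  0.11  1.53 -0.    1.51  0.25]
(640, -107, 30) -2.6 [713. -64. 300.] [-0.24  0.55  0.91  0.    1.68 -2.36]
(640, -107, 30) -1.57 [641. -22. 300.] [-0.21  0.39  1.15 -0.    1.6   2.93]
(640, -107, 30) -0.8 [581. -46. 300.] [-0.27  0.28  1.31 -0.    1.55  2.1 ]
(640, -107, 30) 0 [ 555. -106.  300.] [-0.39  0.25  1.35 -0.    1.54  1.18]
(640, -107, 30) 0.375 [ 561. -138.  300.] [-0.43  0.27  1.32 -0.    1.55  0.76]
(640, -107, 30) 0.8 [ 580. -167.  300.] [-0.47  0.32  1.25 -0.    1.57  0.31]
(640, -107, 30) 1.57 [ 639. -192.  300.] [-0.46  0.44  1.07  0.    1.62 -0.46]
(592, 100, 30) -2.6 [665. 143. 300.] [ 0.05  0.47  1.03  0.    1.64 -2.06]
(592, 100, 30) -1.57 [593. 185. 300.] [ 0.12  0.35  1.21  0.    1.58 -3.02]
(592, 100, 30) -0.8 [533. 161. 300.] [ 0.09  0.23  1.37 -0.    1.54  2.46]
(592, 100, 30) 0 [507. 101. 300.] [-0.02  0.16  1.47 -0.    1.52  1.55]
(592, 100, 30) 0.375 [513.  69. 300.] [-0.08  0.16  1.47 -0.    1.52  1.11]
(592, 100, 30) 0.8 [532.  40. 300.] [-0.13  0.19  1.43 -0.    1.52  0.64]
(592, 100, 30) 1.57 [591.  15. 300.] [-0.16  0.3   1.29  0.    1.56 -0.16]
```

Run:
```python
from h import *
V={}
for n,P,yaw in [('board',(640,-107,20),.375),('riser',(592,100,20),.375),('pile',(437,307,100),.375)]:
    for i,c in enumerate([(230,100),(406,100)] if n!='riser' else [(406,100),(230,100)]):
        t=tcp_for(P,c,320 if n=='pile' else 290,yaw)
        robot.move_ptp(t,[np.pi,0,yaw]); robot.sleep(0.15)
        V[n,i]=shot('wrist',f'w_{n}{i}.png'); print(n,i,robot.current_t(),(robot.current_tcp_pos()-t).round(1))
pickle.dump(V,open('v1.pkl','wb'))
cv2.imwrite('pics/a.png',np.vstack([np.hstack([V['board',0]['img'],V['board',1]['img']]),np.hstack([V['riser',0]['img'],V['riser',1]['img']])])[::2,::2])
```

```text
board 0 2.075 [-0.6 -1.1 -0.1]
board 1 3.2833 [ 0.6 -1.2 -0.4]
riser 0 4.3417 [ 0.7 -1.3 -0.1]
riser 1 5.55 [-0.2  1.6  0.3]
pile 0 6.8083 [ 0.8 -0.8 -0.4]
pile 1 7.9167 [ 1.  -1.1  0.1]
```

View pics/a.png

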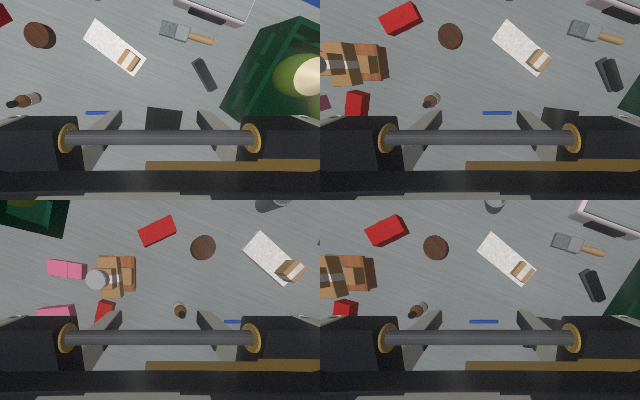

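View pics/w_board0.png

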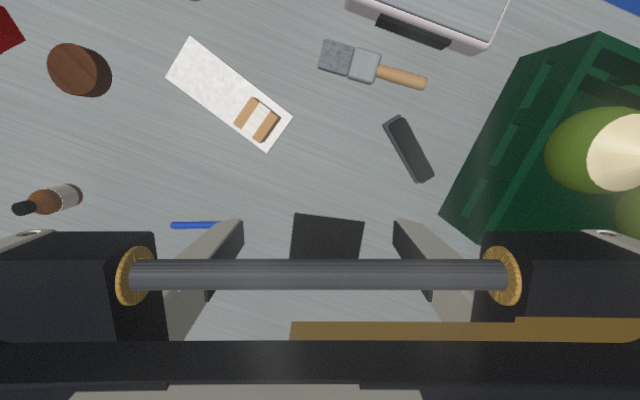

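View pics/w_pile0.png

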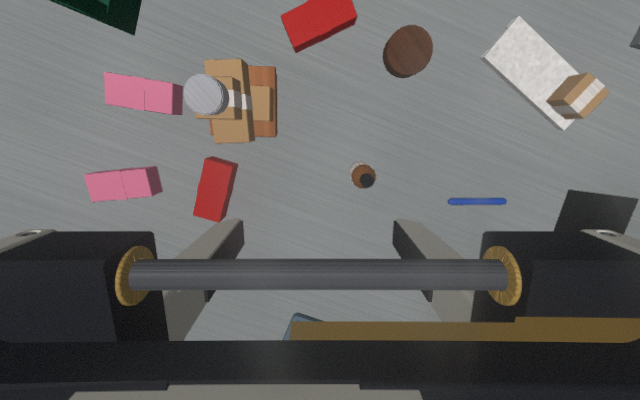

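View pics/w_pile1.png

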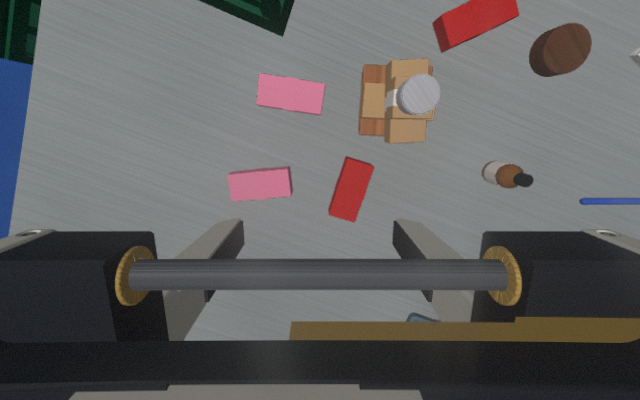

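Run:
```python
from h import *
V=pickle.load(open('v1.pkl','rb'))
def crop(k,b,s):
    im=V[k]['img'][b[1]:b[3],b[0]:b[2]]
    im=cv2.resize(im,None,fx=s,fy=s,interpolation=cv2.INTER_CUBIC)
    im=cv2.convertScaleAbs(im,alpha=1.3)
    for x in range((b[0]//20+1)*20,b[2],20):
        cv2.putText(im,str(x),(int((x-b[0])*s),10),0,.35,(0,255,255),1);cv2.line(im,((x-b[0])*s,0),((x-b[0])*s,im.shape[0]),(0,255,255) if 0 else (200,200,0),1)
    for y in range((b[1]//20+1)*20,b[3],20):
        cv2.putText(im,str(y),(0,(y-b[1])*s),0,.35,(0,255,255),1);cv2.line(im,(0,(y-b[1])*s),(im.shape[1],(y-b[1])*s),(200,200,0),1)
    return im
cv2.imwrite('pics/cp.png',np.hstack([crop(('pile',0),(175,50,285,155),3),crop(('pile',1),(345,50,445,155),3)]).repeat(1,0))
cv2.imwrite('pics/cp0.png',crop(('pile',0),(180,50,285,150),6))
cv2.imwrite('pics/cp1.png',crop(('pile',1),(350,50,445,150),6))
cv2.imwrite('pics/cb0.png',crop(('board',0),(160,30,300,160),4))
cv2.imwrite('pics/cb1.png',crop(('riser',0),(480,50,620,180),4))
print([proj(V['riser',0],[(592,100,30)]),proj(V['board',1],[(640,-107,15)])])
```

```text
[array([[406.26526944,  99.28386179]]), array([[403.36716329, 100.14598174]])]
```

View pics/cp0.png

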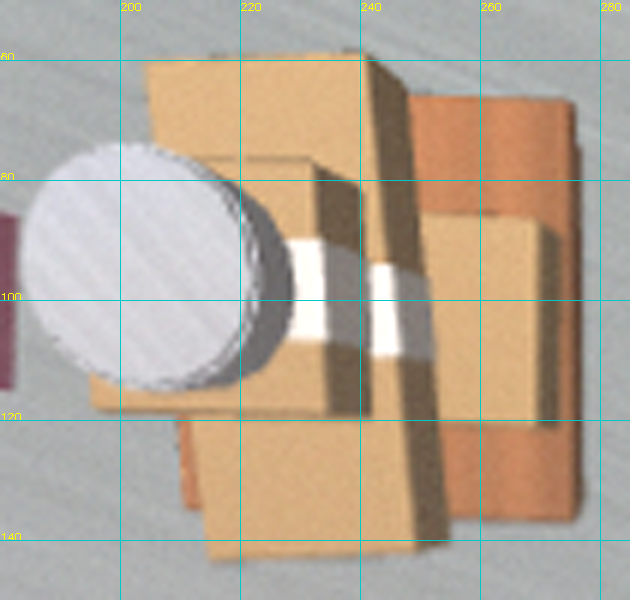

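View pics/cp1.png

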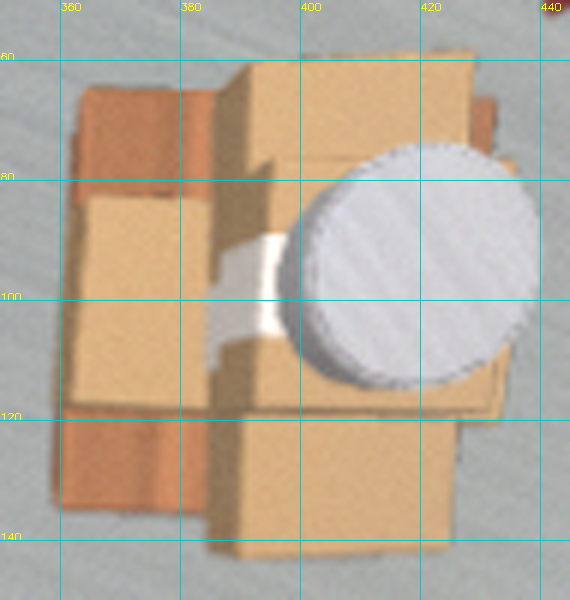

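View pics/cb0.png

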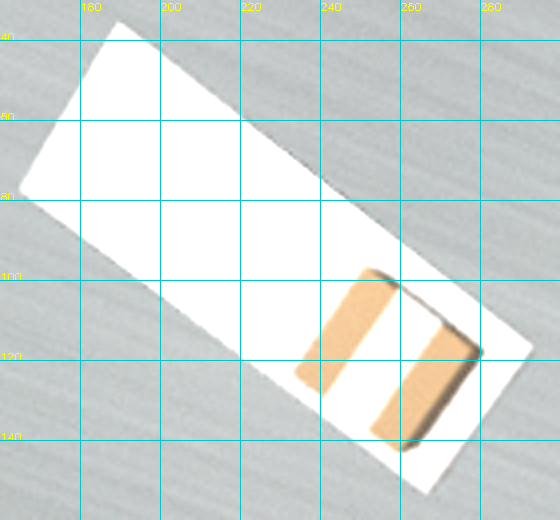

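View pics/cb1.png

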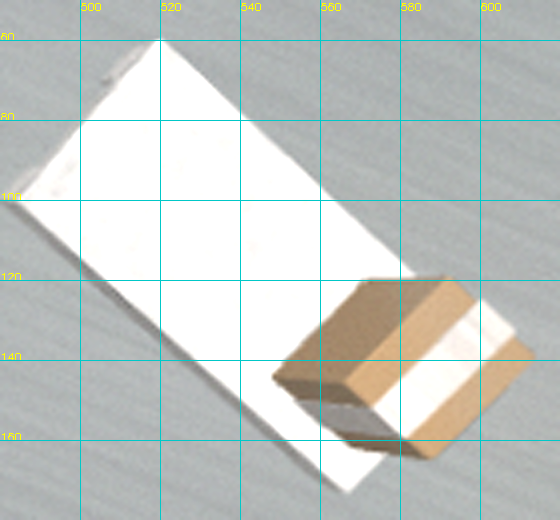

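Run:
```python
from h import *
V=pickle.load(open('v1.pkl','rb'))
A,B=V['pile',0],V['pile',1]
def T(n,a,b):
    p,g=tri(A,a,B,b);print(n,p.round(1),round(g,1));return p
t=T('tin',(203,94.3),(421,94)); print('onz173',onz(A,[(203,94.3)],173)[0].round(1),onz(B,[(421,94)],173)[0].round(1))
print('tin diam',np.linalg.norm(np.diff(onz(A,[(203,74),(203,114.5)],173),axis=0)))
T('half BL',(195,118),(392,118.5));T('half BR',(235,119),(432,118.5))
bA=[(204,61),(241,59),(249,141),(214.5,143)];bB=[(392,61),(429,59),(425,141),(390,142.5)]
for i in range(4):T('b%d'%i,bA[i],bB[i])
for d,c in((A,bA),(B,bB)):
    q=onz(d,c,113);print('b centre',q.mean(0).round(1),'sides',np.linalg.norm(q-np.roll(q,-1,0),axis=1).round(1),'yaw',np.arctan2(*(q[1]-q[2]+q[0]-q[3])[[1,0]]))
qA=onz(A,[(270,86.5),(269.5,120.5)],79);qB=onz(B,[(363,83),(361.5,118)],79)
print('a ends',qA.round(1),qB.round(1),'centre',((qA+qB)/2).mean(0),'len',np.linalg.norm(qA.mean(0)-qB.mean(0)),'w',np.linalg.norm(qA[0]-qA[1]),np.linalg.norm(qB[0]-qB[1]),'yaw',np.arctan2(*(qB-qA).sum(0)[[1,0]]))
h=onz(A,[(232,76),(235,119),(195,118)],147);hb=onz(B,[(396,76),(392,118.5),(432,118.5)],147)
print('half A',h.round(1),'c',((h[0]+h[2])/2).round(1),'B',hb.round(1),((hb[0]+hb[2])/2).round(1))
for e in (h[0]-h[1],h[2]-h[1],hb[0]-hb[1],hb[2]-hb[1]):print(np.linalg.norm(e),np.arctan2(e[1],e[0]))
# board
C,D=V['board',0],V['riser',0]
cC=[(188.5,35.5),(164.5,77),(267,153),(293,117)];cD=[(520,59.5),(483.5,100),(567,173)]
for i in range(3):
    p,g=tri(C,cC[i],D,cD[i]);print('board',i,p.round(1),round(g,1))
for d,c in((C,cC),(D,cD)):
    q=onz(d,c,15);print('board c',((q[0]+q[2])/2).round(1),np.linalg.norm(np.diff(q,axis=0),axis=1).round(1),'x axis yaw',np.arctan2(*(q[1]-q[2])[[1,0]]))
gC=[(251,97),(233,123),(260.5,142.5),(280.5,117.5)];gD=[(590,119),(566,145.5),(588,165),(613,138.5)]
for i in range(4):
    p,g=tri(C,gC[i],D,gD[i]);print('glued',i,p.round(1),round(g,1))
for d,c in((C,gC),(D,gD)):
    q=onz(d,c,49);print('glued c',q.mean(0).round(1),np.linalg.norm(q-np.roll(q,-1,0),axis=1).round(1),np.arctan2(*(q[1]-q[2]+q[0]-q[3])[[1,0]]))
```

```text
tin [436.  311.1 173.8] 0.1
onz173 [435.9 311.4 173. ] [436.2 310.9 173. ]
tin diam 40.17531637086129
half BL [405.9 322.8 147.3] 0.6
half BR [422.1 279.8 147.7] 0.2
b0 [470.  343.5 113.9] 0.2
b1 [488.4 302.8 113.5] 0.3
b2 [399.2 263.6 114.4] 0.4
b3 [380.7 304.5 113.8] 0.4
b centre [434.5 303.9 113. ] sides [44.9 97.6 44.9 97.8] yaw 0.41163712334106456
b centre [434.7 303.4 113. ] sides [44.6 97.8 45.2 97.5] yaw 0.41440909143582433
a ends [[473.7 266.8  79. ]
 [431.4 253.   79. ]] [[440.7 363.   79. ]
 [398.1 346.7  79. ]] centre [435.97372273 307.36583306  79.        ] len 100.6274722633077 w 44.477939136416744 45.55443447975019 yaw 1.9066687592157068
half A [[465.  296.8 147. ]
 [421.9 279.9 147. ]
 [406.1 323.  147. ]] c [435.6 309.9 147. ] B [[448.8 337.9 147. ]
 [405.6 322.6 147. ]
 [422.3 279.6 147. ]] [435.5 308.8 147. ]
46.25557059992204 0.3722478964715626
45.8858039575599 1.923076379257112
45.83394665788286 0.34073253123742064
46.15815346466931 -1.2008114111457477
board 0 [700.1 -29.4  17.4] 0.1
board 1 [634.8 -10.1  14.9] 0.2
board 2 [ 585.4 -183.4   15.7] 0.3
board c [ 642.9 -105.8   15. ] [ 67.9 180.   68. ] x axis yaw 1.292924322923522
board c [ 643.3 -107.4   15. ] [ 69.6 180.8] x axis yaw 1.2947788453573703
glued 0 [ 655.3 -142.2   47.3] 1.0
glued 1 [ 612.9 -130.4   49.5] 0.2
glued 2 [ 601.  -174.5   49.1] 1.2
glued 3 [ 644.7 -188.6   45.4] 1.2
glued c [ 628.4 -159.1   49. ] [43.8 45.6 45.2 47.6] 1.3312592321085501
glued c [ 628.2 -157.8   49. ] [43.4 45.8 44.8 45.7] 1.3098000948608393
```

Run:
```python
from h import *
V=pickle.load(open('v1.pkl','rb'))
E={}
for k,b in [(('riser',0),(370,60,445,130)),(('riser',1),(200,60,270,130)),(('pile',0),(375,15,440,85)),(('board',0),(40,30,120,110))]:
    d=V[k];im=cv2.resize(d['img'][b[1]:b[3],b[0]:b[2]],None,fx=4,fy=4,interpolation=cv2.INTER_CUBIC)
    c=im.astype(int);m=((c[...,2]-c[...,0])>20).astype(np.uint8)
    cs,_=cv2.findContours(m,cv2.RETR_EXTERNAL,cv2.CHAIN_APPROX_NONE);c=max(cs,key=cv2.contourArea)
    px=(c.reshape(-1,2)+.5)/4-.5+np.array(b[:2]); E[k]=px
    cv2.drawContours(im,[c],-1,(0,255,0),1);cv2.imwrite(f'pics/r_{k[0]}{k[1]}.png',im)
    q=onz(d,px,30)[:,:2].astype(np.float32);print(k,cv2.minEnclosingCircle(q),cv2.fitEllipse(q))
def S(f): return cv2.resize(cv2.imread(f),(280,280))
cv2.imwrite('pics/r.png',np.hstack([S(f'pics/r_{n}.png') for n in ('riser0','riser1')]))
```

```text
('riser', 0) ((597.80126953125, 104.0857925415039), 35.42443084716797) ((598.1111450195312, 102.92277526855469), (65.35865020751953, 68.2863540649414), 13.712427139282227)
('riser', 1) ((598.3451538085938, 101.75456237792969), 33.64599609375) ((598.3635864257812, 101.6917495727539), (65.96558380126953, 66.20079803466797), 19.66777801513672)
('pile', 0) ((597.95703125, 104.30290222167969), 35.60849380493164) ((597.952392578125, 102.75004577636719), (65.22998809814453, 68.37283325195312), 24.053043365478516)
('board', 0) ((598.6153564453125, 101.07047271728516), 34.321197509765625) ((598.3483276367188, 101.22972869873047), (66.7029037475586, 67.04169464111328), 38.28730010986328)
```

View pics/r.png

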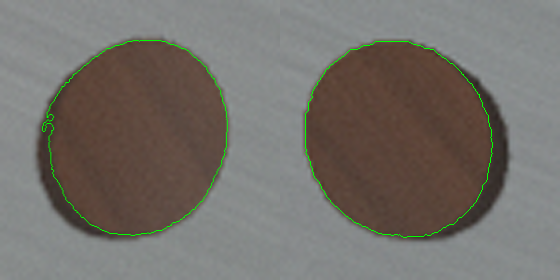

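Riser centre is (598.3, 102.0), and the views agree within about 1 mm at z=30. Every measured height is within about 2 mm of its nominal value, except one or two corners of the glued half pack that sit against the dark side and aren't used. Tin first.

```bash
cat >> h.py <<'E'
PI=np.pi
def go(x,y,z,psi): robot.move_ptp([x,y,z],[PI,0,psi])
def pick(x,y,zt,psi,op=.66,zup=None):
    robot.move_gripper(op)
    go(x,y,zup or zt+70,psi); robot.sleep(.15)
    hit=robot.move_linear([x,y,zt],[PI,0,psi],speed=80,f_stop=15)
    robot.sleep(.1)
    print('down hit',hit,robot.current_tcp_pos().round(1))
    robot.move_gripper(0.0); print('w mm',robot.current_gripper_width()*93)
    robot.move_linear([x,y,zt+20],speed=60); robot.move_linear([x,y,260],speed=200)
    print('w after lift',robot.current_gripper_width()*93,'t',robot.current_t())
def place(x,y,zt,psi,op=.66,hover=40,below=1.5):
    go(x,y,260,psi); robot.sleep(.1)
    robot.move_linear([x,y,zt+hover],[PI,0,psi],speed=180); robot.sleep(.2)
    robot.move_linear([x,y,zt+5],[PI,0,psi],speed=60); robot.sleep(.3)
    hit=robot.move_linear([x,y,zt-below],[PI,0,psi],speed=15,f_stop=5)
    print('place hit',hit,robot.current_tcp_pos().round(2),'tgt',np.round([x,y,zt],2),robot.current_gripper_width()*93)
    robot.move_gripper(op); robot.sleep(.1)
    robot.move_linear([x,y,zt+60],[PI,0,psi],speed=120); print('t',robot.current_t())
E
python3 - <<'E'
from h import *
pick(436,311,151,.356,.62)
place(598.3,102,34,.356,.62)
shot('scene','s1.png')
go(480,250,300,.375)
E
```

```text
down hit False [436.5 311.2 151.7]
w mm 39.786178941194976
w after lift 39.15351806359575 t 12.2083
place hit True [598.47 101.92  34.19] tgt [598.3 102.   34. ] 39.480622544674986
t 17.425
```

View pics/s1.png

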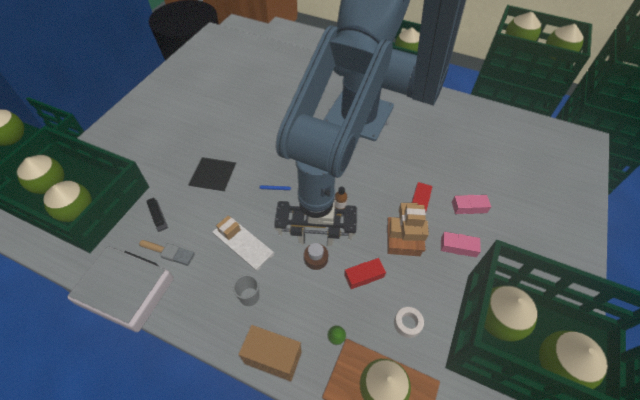

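The tin stands on the round block at about (316,253) and the pile is otherwise unchanged. I'll take a closer wrist look at the uncovered half pack.

```bash
cat >> h.py <<'E'
def look(P,px,h,yaw,fn,z=None,s=4,hw=70):
    t=tcp_for(P,px,h,yaw); robot.move_ptp(t,[PI,0,yaw]); robot.sleep(.25)
    d=shot('wrist'); u=proj(d,[P])[0].astype(int)
    x0,y0=max(u[0]-hw,0),max(u[1]-hw,0)
    c=d['img'][y0:y0+2*hw,x0:x0+2*hw]
    im=cv2.resize(c,None,fx=s,fy=s,interpolation=cv2.INTER_CUBIC)
    for x in range((x0//20+1)*20,x0+c.shape[1],20):
        cv2.putText(im,str(x),((x-x0)*s,10),0,.35,(0,255,255),1);cv2.line(im,((x-x0)*s,0),((x-x0)*s,999),(200,200,0),1)
    for y in range((y0//20+1)*20,y0+c.shape[0],20):
        cv2.putText(im,str(y),(0,(y-y0)*s),0,.35,(0,255,255),1);cv2.line(im,(0,(y-y0)*s),(999,(y-y0)*s),(200,200,0),1)
    cv2.imwrite('pics/'+fn+'.png',im); pickle.dump(d,open(fn+'.pkl','wb')); return d
E
python3 - <<'E'
from h import *
look((435.5,309,147),(318,110),250,.356,'l1')
E
```

```text
(no output)
```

View pics/l1.png

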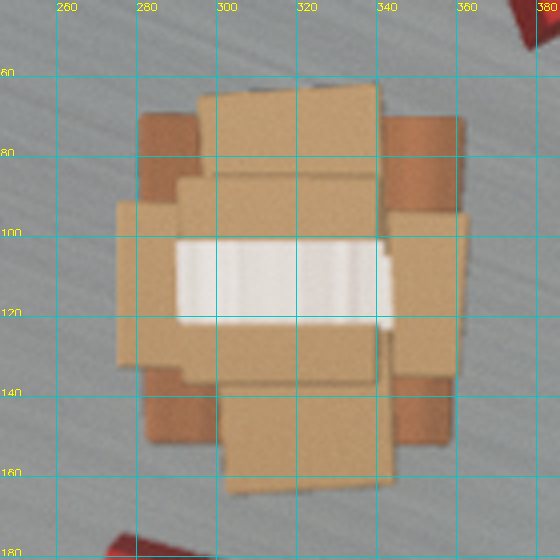

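Run:
```python
from h import *
d=pickle.load(open('l1.pkl','rb'))
for n,z,c in [('half',147,[(290,84.8),(340,84.5),(340,136.5),(291,136.5)]),('b',113,[(295.3,65),(340.5,62),(344.3,161.5),(302,164)]),('a',79,[(274.8,91),(362.5,94),(360,135),(275,132.5)])]:
    q=onz(d,c,z); e=q[0]-q[3]+q[1]-q[2]
    print(n,q.mean(0).round(1),np.linalg.norm(q-np.roll(q,-1,0),axis=1).round(1),np.arctan2(e[1],e[0]).round(3))
```

```text
half [435.3 310.2 147. ] [44.8 45.6 45.8 45.3] 0.363
b [434.6 304.3 113. ] [44.8 98.7 45.6 98.6] 0.412
a [436.4 307.6  79. ] [98.9 45.3 99.3 45.6] 0.326
```

Consistent with the first two views. Next: half pack to the mat, and pack b to the lower row.

```bash
cat >> h.py <<'E'
BC=np.array([643.1,-106.6]);BY=1.294
def bd(x,y=0): return BC+np.array([np.cos(BY)*x-np.sin(BY)*y,np.sin(BY)*x+np.cos(BY)*y])
E
python3 - <<'E'
from h import *
pick(435.4,309.8,117.5,.36)
place(459,-330,8.5,.36)
go(459,-330,250,.36)
pick(434.6,304,83.5,.412)
x,y=bd(27)
place(x,y,19.5,BY)
look((x,y,49),(318,110),250,1.294-PI/2,'l2')
shot('scene','s2.png')
E
```

```text
down hit False [435.9 310.  118.1]
w mm 45.93408556054818
w after lift 45.69772928506224 t 23.1917
place hit True [ 459.08 -330.13    8.74] tgt [ 459.  -330.     8.5] 45.84044072981514
t 29.7667
down hit False [435.1 304.2  84.1]
w mm 46.062469683126764
w after lift 45.691552171407 t 36.1333
place hit True [650.63 -80.7   19.8 ] tgt [650.48 -80.63  19.5 ] 45.679856684095036
t 41.9917
```

View pics/l2.png

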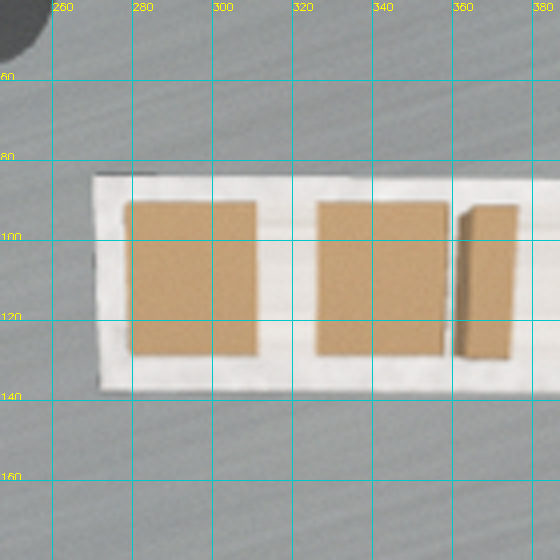

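View pics/s2.png

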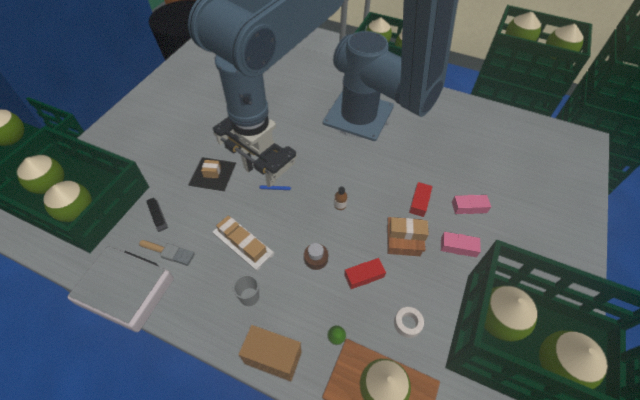

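Run:
```python
from h import *
d=pickle.load(open('l2.pkl','rb'))
def loc(q): 
    v=q[:,:2]-BC; c,s=np.cos(BY),np.sin(BY); return np.c_[v@[c,s],v@[-s,c]]
q=loc(onz(d,[(278,90),(359,90.5),(358,128.5),(279,129)],49));print('b',q.round(1).tolist(),q.mean(0),np.arctan2(*(q[0]-q[1]+q[3]-q[2])[::-1]))
print('board end',loc(onz(d,[(270,84),(272,138.5)],15)).round(1).tolist())
print('glued edge',loc(onz(d,[(364.5,91.5),(362.5,129.5)],49)).round(1).tolist())
e=robot.current_tcp_pos();print(d['eye'],e,(R.from_euler('xyz',[PI,0,1.294-PI/2]).as_matrix()@CE+e))
```

```text
b [[75.6, -23.6], [-23.4, -23.0], [-23.8, 22.2], [75.9, 22.8]] [26.06889183 -0.41079348] 0.0006093992278294211
board end [[90.5, -34.7], [90.6, 36.4]]
glued edge [[-30.2, -21.9], [-29.6, 23.4]]
[635.41412264 -76.42597317 416.36222551] [571.89210549 -57.76448256 249.68348499] [635.11119899 -75.91585855 415.92382088]
```

Pack b measures at board (26, -0.4) mm with 0° yaw error. I'll recheck pack a before picking it.

Run:
```python
from h import *
look((436,307,79),(318,110),220,.336,'l3')
```

```text
(no output)
```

View pics/l3.png

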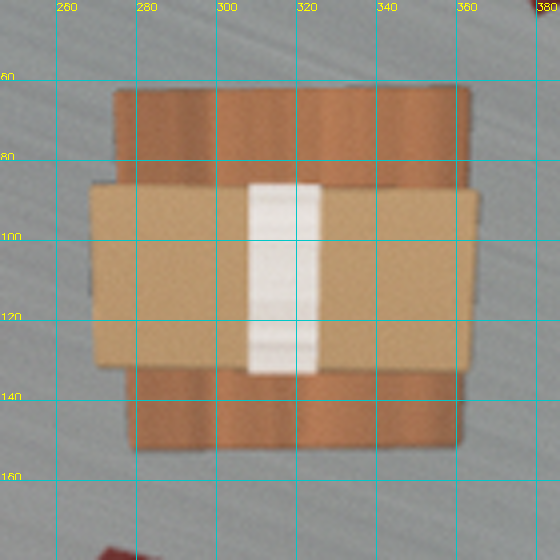

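Run:
```python
from h import *
d=pickle.load(open('l3.pkl','rb'))
q=onz(d,[(268.5,86),(364.5,87.5),(363,132.5),(270,131.5)],79);v=q[0]-q[1]+q[3]-q[2]
c=q.mean(0);psi=np.arctan2(v[1],v[0]);print(c,psi)
assert abs(c[0]-436)<4 and abs(c[1]-307.5)<4 and abs(psi-1.907)<.06
pick(c[0],c[1],49.5,psi)
x,y=bd(-27)
place(x,y,53.5,BY)
look((x,y,83),(318,110),270,1.294-PI/2,'l4')
look((459,-330,38),(318,110),200,.36,'l5')
```

```text
[436.45153599 307.38340587  79.        ] 1.8929967031957051
down hit False [436.9 307.6  50.1]
w mm 45.78677169818914
w after lift 45.99597665554493 t 50.4083
place hit True [ 635.86 -132.64   53.77] tgt [ 635.72 -132.57   53.5 ] 45.59054903866578
t 56.2167
```

View pics/l4.png

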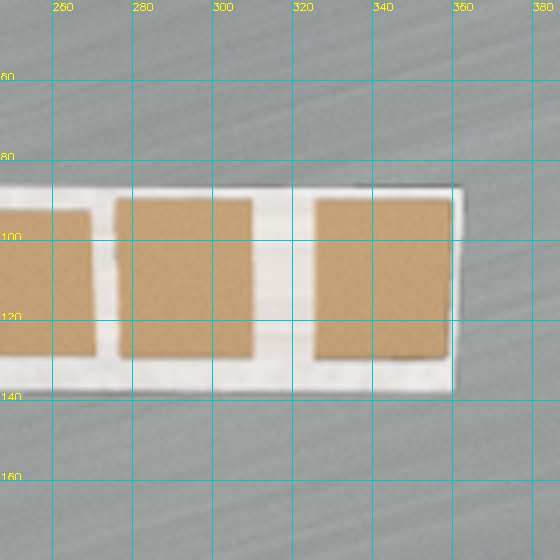

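View pics/l5.png

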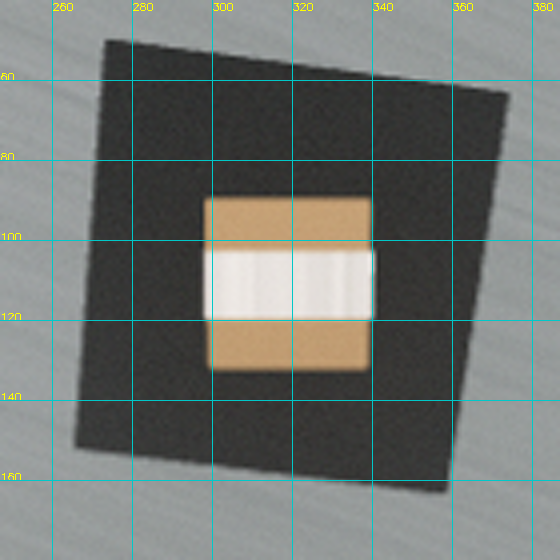

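Run:
```python
from h import *
def loc(q): 
    v=q[:,:2]-BC; c,s=np.cos(BY),np.sin(BY); return np.c_[v@[c,s],v@[-s,c]]
d=pickle.load(open('l4.pkl','rb'))
q=loc(onz(d,[(275.8,89.7),(360,90),(359,129.5),(277,129.5)],83));print('a',q.round(1).tolist(),q.mean(0),np.arctan2(*(q[0]-q[1]+q[3]-q[2])[::-1]))
d=pickle.load(open('l5.pkl','rb'))
q=onz(d,[(298,89.5),(339.5,89.5),(338.8,132.5),(299,132.5)],38);v=q[0]-q[3]+q[1]-q[2];c=q.mean(0);psi=np.arctan2(v[1],v[0])
print('half',c,psi,np.linalg.norm(q-np.roll(q,-1,0),axis=1))
assert np.linalg.norm(c[:2]-[459,-330])<4 and abs(psi-.36)<.06
pick(c[0],c[1],8.5,psi)
x,y=bd(54)
place(x,y,53.5,BY)
look((*bd(0),83),(318,110),270,1.294-PI/2,'l6',hw=85)
robot.move_gripper(.66)
look((598,102,56),(318,110),220,.36,'l7',hw=60)
shot('scene','s3.png');print(robot.current_t())
```

```text
a [[22.3, -23.1], [-76.6, -22.8], [-77.1, 22.5], [22.6, 22.5]] [-27.22015862  -0.21218604] -0.0012112749524474187
half [ 458.82181466 -331.3022948    38.        ] 0.3659806630741877 [45.45529119 45.98834407 45.19682025 45.98236174]
down hit False [ 459.2 -331.7    9.2]
w mm 45.813264788820554
w after lift 45.86359332650398 t 63.7167
place hit True [658.09 -54.71  53.79] tgt [657.86 -54.66  53.5 ] 45.72872259806839
t 69.05
71.9583
```

View pics/l6.png

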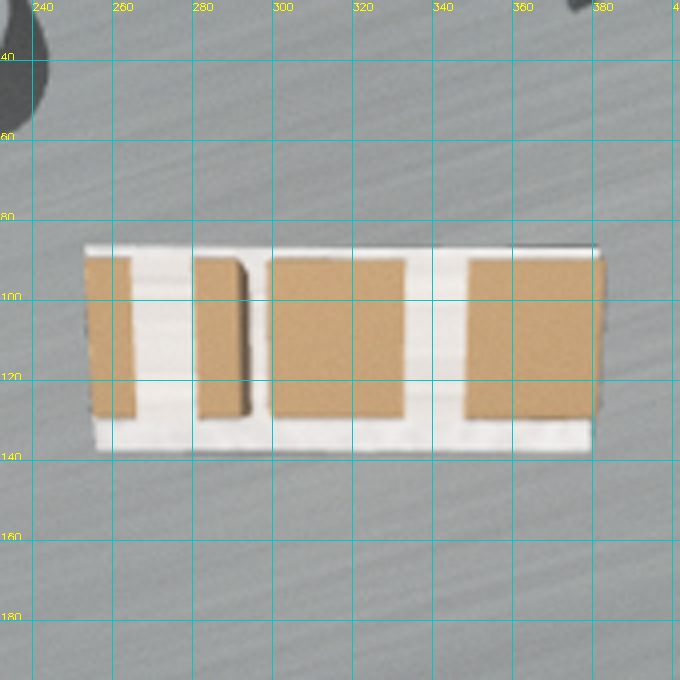

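View pics/l7.png

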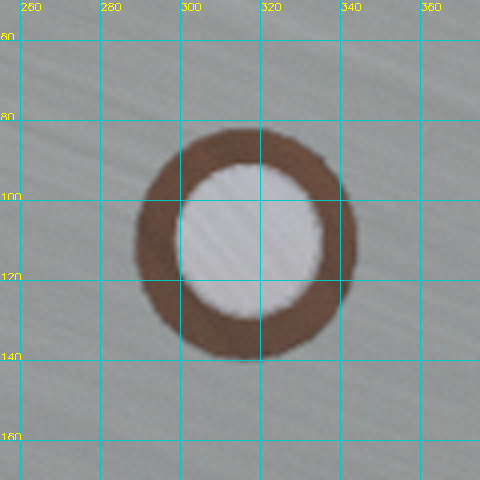

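View pics/s3.png

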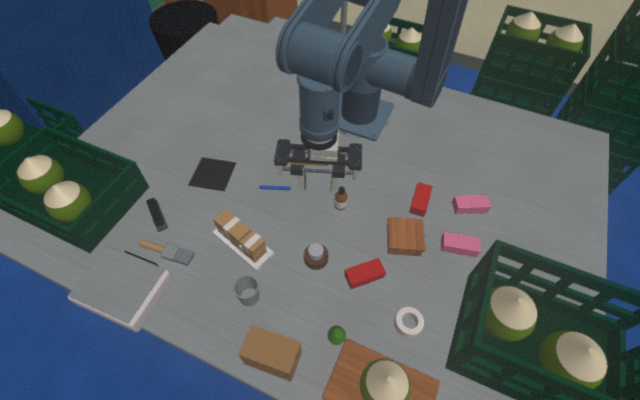

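Run:
```python
from h import *
def loc(q): 
    v=q[:,:2]-BC; c,s=np.cos(BY),np.sin(BY); return np.c_[v@[c,s],v@[-s,c]]
d=pickle.load(open('l6.pkl','rb'))
for n,c in [('half',[(253,89.5),(291.5,89.5),(293,129.3),(255.5,129)]),('a',[(298.7,89.5),(383,89.5),(382,129.5),(299.8,129.5)])]:
    q=loc(onz(d,c,83));print(n,q.round(1).tolist(),q.mean(0).round(1),np.arctan2(*(q[0]-q[1]+q[3]-q[2])[::-1]).round(3))
p=pickle.load(open('l4.pkl','rb'));
for a,b in [((298.7,89.5),(275.8,89.7)),((299.8,129.5),(277,129.5)),((383,89.5),(360,90))]: print('tri a top',tri(d,a,p,b))
d=pickle.load(open('l7.pkl','rb'))
print('tin',onz(d,[((298.7+335.5)/2,(90.5+129.5)/2)],56),'riser',onz(d,[((288.5+344)/2,(82+140)/2)],30))
d=pickle.load(open('d0.pkl','rb'))['scene']['img'];e=cv2.imread('pics/s3.png')
for n,b in [('bottle',(330,183,352,212)),('cup',(232,272,264,308))]:
    print(n,'max diff',cv2.absdiff(d,e)[b[1]:b[3],b[0]:b[2]].mean())
robot.sleep(.3);print(robot.current_contact_force(),robot.current_t());robot.hand_in()
```

```text
half [[76.2, -23.1], [31.0, -23.3], [30.2, 22.3], [75.7, 22.0]] [53.3 -0.5] -0.002
a [[22.6, -23.3], [-76.5, -23.3], [-77.9, 22.5], [22.0, 22.5]] [-27.5  -0.4] -0.0
tri a top (array([671.87413691, -91.150501  ,  80.30028393]), np.float64(0.2250436395874126))
tri a top (array([627.47591895, -79.81873468,  90.54502715]), np.float64(0.0006306110159787421))
tri a top (array([ 644.43314011, -186.98396221,   80.77809198]), np.float64(0.4847566353156287))
tin [[598.86215961 100.80367913  56.        ]] riser [[598.4869133  101.80004458  30.        ]]
bottle max diff 4.27951933124347
cup max diff 4.204282407407407
[-0.05712632  0.54456337 -0.30103134] 72.2583
the job is handed in; nothing more can be done
```

The sample display is set up and handed in at about 72 s of the 128 s allowed. The tin is on the round block and all three packs are on the board in two rows. I put the half pack aside on the mat while I built the rows. No verdict is reported.

Final camera checks, all well inside the limits:

| Item | Measured | Target |
|---|---|---|
| Lower long pack (board x, y) | 26.1, -0.4 mm | 27, 0 |
| Upper long pack | -27.5, -0.4 mm | -27, 0 |
| Loose half pack | 53.3, -0.5 mm | 54, 0 |
| Tin to block axis | about 1 mm | within 12 mm |

- **Yaw:** all three packs are within about 0.1° of the board. I measured the lower pack just after placing it, before the upper row went on.
- **Bystanders:** in the last scene picture the bottle and cup stand upright and looked unmoved when compared with the first picture. The robot was touching nothing.
- **Check that disagreed:** I tried to measure the upper row's top height from two wrist views only about 27 mm apart. It scattered between 80 and 91 mm against the expected 83 mm, which is too weak to rely on. The contact heights when setting the packs down were within 0.3 mm of plan, so I went by those.

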